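# Set the span of the bean snap-test rig

## Task

Set the support span of the snap-test rig for the next bean pods: with a fingertip pressed lightly on the knurled wheel, roll it until the supports have closed so far that the pointer on the right-hand support stands exactly opposite the point of the index rider on the scale. Leave it standing there a moment to check it, then push the clamp lever with a fingertip all the way over to the left to its stop, so that the setting is locked. Use only the wheel and the lever, without gripping anything; do not push the supports or the rider, do not force anything, and leave everything round the rig as it is.

Things in the scene. Friction and masses are not known exactly. Their poses are not given: they have to be found in the camera images.
- bend_rig: snap-test rig, fixed: a base plate 330 (y) x 168 (x -78 to 90) x 12 mm, two supports sliding along y on rods, knurled wheel in a black housing in front, scale rail front right, clamp lever front left. Origin: on the worktop under mid-span; x away from the robot, y left, z up; yaw within 15 degrees. Rig frame, mm: wheel centre (-54,0,42), lever pivot (-43.5,105), blades x 6 to 66, end blocks 52 high
- wheel_top (a point): top of the knurled wheel's rim, fixed on the rig at (-54,0,70) mm. Steel disc, radius 28, width 16; its axle is level along the rig's x, so the top of the rim moves along the rig's y. It stands 9 mm proud of its housing: a cheek before and behind it, each 6 thick, 80 long (y), 61 high, outer faces 16 from the wheel's middle plane; end walls 46 high
- adjuster_wheel (a joint): turn of the wheel, rad, 0 (supports widest) to 5.67; grows as the top of the rim is rolled left (rig's +y). Each rad (28 mm of rim travel) brings each support 6 mm towards the middle; rolling right opens them. It stays where it is left. About 1.3 N at the rim turns it; the rim is grippy (friction about 1), so a light press of 4 to 10 N from above carries it along
- support_right: right-hand support: aluminium carriage 30 mm wide (y), 55 high, with a blade on top (86 high). Slides only along the rig's y, left as the wheel closes; carries the pointer. Not to be pushed by hand. Origin: at worktop height on the rig's y axis, mid-width, 55 mm right of the rig's middle when widest
- support_left: left-hand support, the same mirrored; moves right as the wheel closes; a steel bar runs out from it to the left through the clamp. Not to be pushed by hand. Origin: as on the right, 55 mm left of the rig's middle when widest
- pointer_tip (a point): tip of the flat dark pointer that the right-hand support carries over the scale rail: 35 mm up, x = -35 mm in the rig's frame, 40 mm right of the support's centre; points to the robot
- gauge_mark (a point): tip of the index rider, a small dark block 14 mm wide with a point and a small screw, on the scale rail: 35 mm up, x = -38 mm in the rig's frame. Its point faces the pointer and marks the wanted span. Axes along the rig's. At the start the pointer tip lies 9 to 26 mm to the right of it. The rider must not be shifted
- clamp_lever (a joint): clamp lever angle, rad: 0 open, pointing to the robot (rig's -x); 1.40 locked, at its stop, pointing left (rig's +y). Turns about an upright pin, clockwise seen from above as it locks; stays where it is left. From about 0.9 rad its cam presses a shoe on the left support's bar and brakes the wheel; some newtons at the knob suffice
- knob_ball: black ball knob that revolves freely, 21 mm across, at the end of the clamp lever; its origin is its centre, 58 mm up, 55 mm from the pivot; below it only the 12 mm base plate or the worktop
- petri_stack: stack of two closed white petri dishes, 90 across, 32 high, right of the rig; leave alone. Origin: centre of its underside
- powder_cup: screw-lid specimen cup with a red lid, 62 across, 73 high, behind the rig; leave alone. Origin: centre of its underside
- bean_pod_long: green bean pod, 102 x 15 x 7, lying in front of the rig; leave alone. Origin: under its middle, long axis y
- bean_pod_short: green bean pod, 92 x 13 x 7, lying in front of the rig; leave alone. Origin: under its middle, long axis y
- forceps: thin forceps lying flat, 128 long, near edge of the worktop, left; leave alone. Origin: under its middle, long axis y
- timer: white bench timer, 66 x 66 x 19, near edge of the worktop, right; leave alone. Origin: centre of its underside
- marker: capped marker pen lying flat, 122 long, 14 thick, near edge of the worktop, right of the middle; leave alone. Origin: under its middle, long axis y

How it is judged:
On the way:
1. the pointer stands opposite the index rider (within 2 mm) and still, with the clamp lever open (y of pointer_tip in the frame of gauge_mark between -0.002 and 0.002 m and value of joint clamp_lever below 0.2 rad and linear speed of support_right below 0.004 m/s), for 0.3 s.
At the end, for the whole second after the job is handed in: the pointer tip stands within 2 mm of the index rider's point along the scale, the supports are at rest, and the clamp lever is over to the left at its stop (1.25 rad or more of 1.40) (y of pointer_tip in the frame of gauge_mark between -0.002 and 0.002 m and value of joint clamp_lever above 1.25 rad and linear speed of support_right below 0.004 m/s); the robot touches nothing.
It fails at once if a support is pushed with the fingers instead of moved by the wheel (contact force between the fingers and support_right above 1.5 N or contact force between the fingers and support_left above 1.5 N).
It fails at once if the index rider is shifted along its scale (more than 1.5 mm) (distance of gauge_mark from where it was at the start of the episode above 0.0015 m).
It fails at once if the lever's knob is gripped or forced (more than 35 N between the fingers and it) (contact force between the fingers and knob_ball above 35 N).
It fails at once if the rig is pressed hard (more than 60 N between the fingers and all of it) (contact force between the fingers and bend_rig above 60 N).
It fails at once if something standing round the rig is shifted or lifted (more than 20 mm) (distance of any of petri_stack, powder_cup, bean_pod_long, bean_pod_short, forceps, timer, marker from where it was at the start of the episode above 0.02 m).
It also fails if it takes over 64 s, if anything falls off the work surface, if the arm or the gripper's body presses on something with over 40 N, if the wrist force passes 120 N, or if a joint passes its speed limit or range.

## Robot

A 7-joint arm with a two-finger parallel gripper is mounted at the origin on a cart in front of the work surface, level with it; the furniture and walls round the work are solid. World frame = base frame: x ahead of the robot, y to its left, z up, the work surface at z = 0. Lengths are in m, angles in rad, forces in N, time in s.
With the tool pointing down it reaches from about 0.4 to 0.925 m from the base axis. Payload 4.1 kg.
Tool frame: the origin (TCP) lies on the front face of the gripper's body, between the roots of the fingers; the fingertips stand 73 mm ahead of it and the grasp point (between the pads) lies 54 mm ahead of it; z points along the fingers, y is the direction in which the jaws open and shut (so a half turn about z gives the same grasp; the last joint's range is limited). The gripper opens to 85 mm and grips with 20 to 120 N. Pads are 22 mm wide; open, the fingers measure 114 mm over their backs; the gripper's body (76 mm by 85 mm) begins 54 mm behind the grasp point. The pads swing forward as they close: fully open they stand 13 mm farther back than shut.
Start: joints at [1.062, 0.398, 0.045, 1.537, -0.019, 1.207, -0.051], TCP at [0.259, -0.596, 0.304] pointing down, gripper open.
Joint ranges: [-2.82, 2.82], [-0.49, 2.23], [-1.37, 1.46], [0, 2.46], [-1.36, 4.5], [0.23, 2], [-2.94, 2.94]. Speed limits (rad/s): [2.57, 2.57, 3.14, 3.14, 3.14, 3.14, 3.14].

## Interface

Orientations are given as a unit quaternion [w, x, y, z].
In Python, from cell import manip gives the robot as it stands.
- The arm moves only by the shell command python3 -m jog 'ROWS'. ROWS is JSON, a list of rows, each a list of 7 numbers: the turn, a rotation vector about the tool's x, y, z in rad, then the shift along the tool's x, y, z in mm, then the opening, from 0 (shut) to 1 (fully open). In form: [[wx, wy, wz, tx, ty, tz, gripper], ...]. A call has 1 to 12 rows; each row is the pose to reach, as a shift and turn from the pose measured when the call began, along the tool's axes at that moment; what a row does not reach only later rows make up. A row lasts 1/8 s, in which the tool goes at most 62.5 mm and 10.7 degrees, less where a joint would pass 70% of its speed; a pose out of reach is approached as far as the arm can. A call with a gripper value outside its range is refused whole. The fingers move at their own pace and stop on an object; the grip force is fixed at half the most. Time passes only in rows, so rows that repeat a pose let the fingers close. It gives the time, the measured TCP pose, the force and the opening at its end, in the units of the state.
- manip.get_obs(): the state, without advancing time (a new reading comes with each control period).
- manip.capture(name): name is "side" or "top"; returns a dict with "frame" (480x640x3 uint8, red, green, blue), "intrinsics" (3x3 intrinsics, pixels), "k1" (the pictures are not rectified: a ray, as slopes to the right and down, at radius r is drawn at 1 + k1 r^2 times it, then the intrinsics apply), "xyz" and "rotation" of the camera in the world. Camera axes: x right, y down, z forward; pixel columns grow to the right and rows downward; lengths in m; the calibration is good to about 2 mm. A picture is of the moment at which its call begins. There is no depth.
- manip.job_done(): hands the job in, once; it reports no verdict.
The state is a dict: "time_s": time; "qpos": joint angles; "joint_velocities": joint speeds; "joint_torque": joint torques, N m; "eef_pos": TCP position; "tcp_rot": TCP orientation; "force": force on the tool from outside, world axes, zero at the start; "torque": the same for the moment, N m; "finger_gap": finger opening in m.
Only numpy, scipy, OpenCV 4.12 (cv2) and the standard library are available. Lean on these libraries where they do the work, as an engineer would, in place of code of your own. Each camera call takes 0.05 s, during which the arm holds its last target.

## Working session

There is one attempt and no reset: what is moved stays moved. The work goes in short steps, Python scripts to look and compute and a shell command to move; the robot and the scene stay as the last step left them, time stands still between calls to the robot, and variables do not carry over. Pictures are saved under pics/ and viewed, and the job is handed in when it is done.

```bash
mkdir -p pics; ls
cat > h.py <<'E'
import numpy as np, cv2
from cell import manip
def cap(n,f):
    c=manip.capture(n); cv2.imwrite(f,cv2.cvtColor(c["frame"],cv2.COLOR_RGB2BGR)); np.savez(f[:-4]+".npz",**{k:np.array(v) for k,v in c.items()}); return c
def load(f): return np.load(f[:-4]+".npz")
def ray(c,u,v):
    K=np.array(c["intrinsics"]);xd=(u-K[0,2])/K[0,0];yd=(v-K[1,2])/K[1,1]
    k=float(c["k1"]);x,y=xd,yd
    for _ in range(50):
        s=1+k*(x*x+y*y);x,y=xd/s,yd/s
    return np.array(c["rotation"])@np.array([x,y,1.])
def at_z(c,u,v,z):
    d=ray(c,u,v);o=np.array(c["xyz"]);return o+d*(z-o[2])/d[2]
def proj(c,p):
    K=np.array(c["intrinsics"]);q=np.array(c["rotation"]).T@(np.array(p)-np.array(c["xyz"]));x,y=q[0]/q[2],q[1]/q[2]
    s=1+float(c["k1"])*(x*x+y*y);return np.array([K[0,0]*x*s+K[0,2],K[1,1]*y*s+K[1,2]])
def crop(f,x0,y0,x1,y1,s,out):
    im=cv2.imread(f)[y0:y1,x0:x1];cv2.imwrite(out,cv2.resize(im,None,fx=s,fy=s,interpolation=cv2.INTER_CUBIC))
E
python3 - <<'E'
from h import *
for n in("top","side"):
    c=cap(n,f"pics/{n}0.png");print(n,c["xyz"],c["rotation"],c["intrinsics"],c["k1"])
print(manip.get_obs())
E
```

```text
pics
top [ 0.4969262  -0.16160772  1.08852952] [ 0.00970371 -0.69885978  0.71500592 -0.01635206] [[469.48986747   0.         318.66455629]
 [  0.         469.48986747 241.34146143]
 [  0.           0.           1.        ]] 0.03586417930335994
side [0.57493602 0.78021077 0.77122584] [-0.00171873  0.00993921  0.89326762 -0.44941209] [[482.63796129   0.         322.59272066]
 [  0.         482.63796129 236.05427968]
 [  0.           0.           1.        ]] 0.02649274712077026
{'time_s': 0.1, 'qpos': array([ 1.06197906,  0.39912454,  0.04504943,  1.53775107, -0.01870713,
        1.20687119, -0.05070411]), 'joint_velocities': array([ 0.00047262, -0.00102271, -0.00064598, -0.00263077,  0.00114232,
        0.0006    , -0.00144318]), 'joint_torque': array([ 3.77479751e-03, -4.76259041e+01,  1.37019977e+00, -2.54950136e+01,
        1.19557529e-02,  5.01683098e-03,  1.02562174e-05]), 'eef_pos': array([ 0.25884068, -0.59576757,  0.30296458]), 'tcp_rot': array([-8.33955723e-04,  9.79069715e-01,  2.03523321e-01, -2.34240860e-04]), 'force': array([ 0.66104469,  0.34680638, -0.01568176]), 'torque': array([-0.01377704,  0.02818273,  0.06195735]), 'finger_gap': 0.0857518115580971}
```

```bash
python3 - <<'E'
s=open('h.py').read()
s=s.replace('np.array(c["rotation"])','R(c)').replace('def cap','from scipy.spatial.transform import Rotation as Ro\ndef R(c):\n    q=np.array(c["rotation"]);return Ro.from_quat([q[1],q[2],q[3],q[0]]).as_matrix()\ndef cap')
open('h.py','w').write(s)
E
grep -n "R(c)" h.py
```

```text
4:def R(c):
14:    return R(c)@np.array([x,y,1.])
18:    K=np.array(c["intrinsics"]);q=R(c).T@(np.array(p)-np.array(c["xyz"]));x,y=q[0]/q[2],q[1]/q[2]
```

View pics/top0.png

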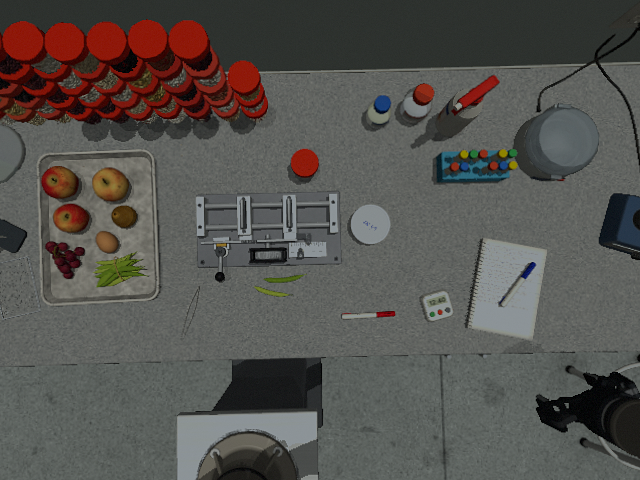

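View pics/side0.png

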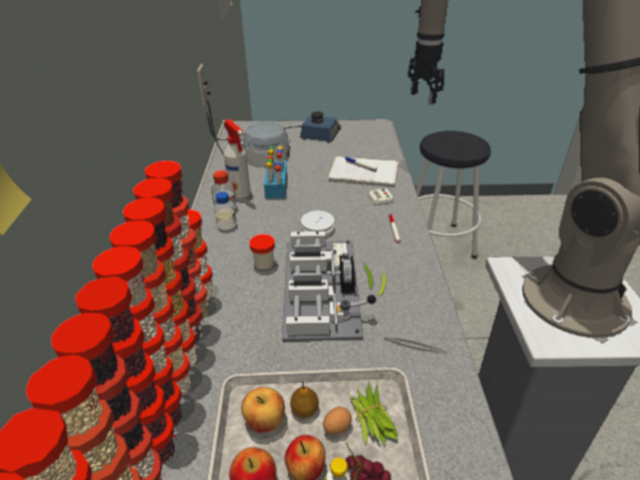

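Run:
```python
from h import *
crop("pics/top0.png",190,185,350,305,5,"pics/t0a.png")
crop("pics/top0.png",275,228,345,270,11,"pics/t0b.png")
crop("pics/side0.png",275,220,405,345,6,"pics/s0a.png")
```

```text
(no output)
```

View pics/t0a.png

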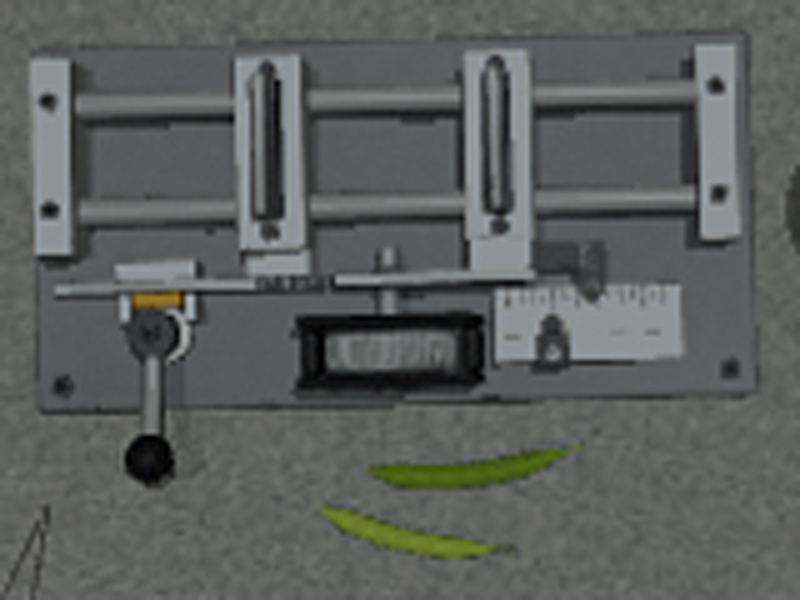

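View pics/t0b.png

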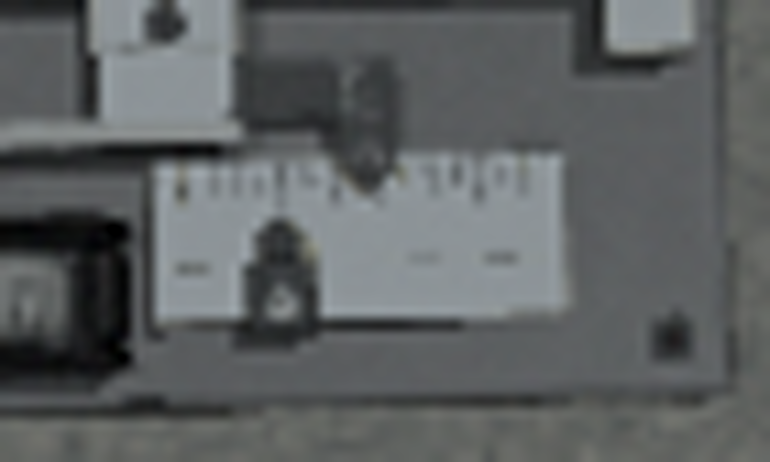

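View pics/s0a.png

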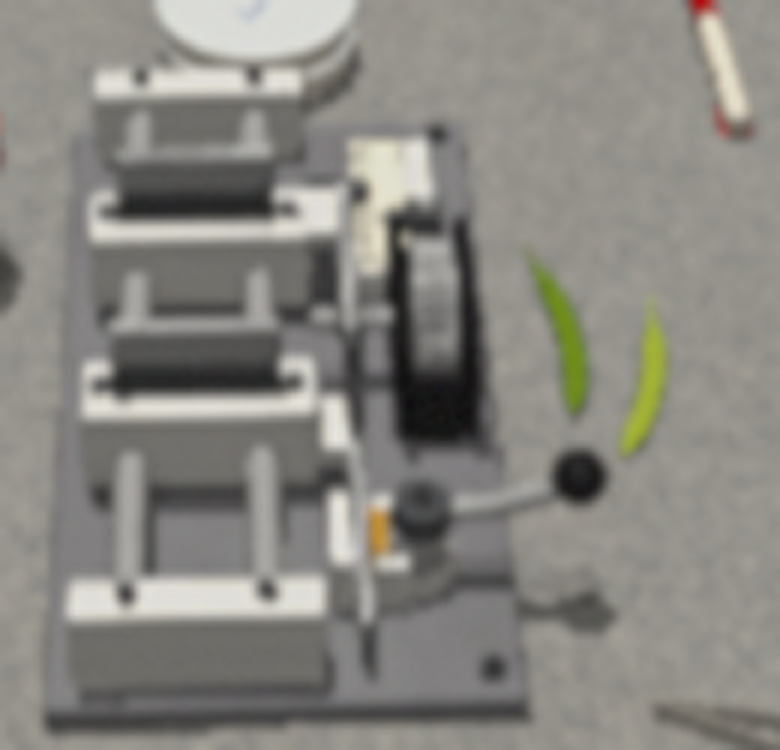

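```bash
cat > fit.py <<'E'
from h import *
from scipy.optimize import least_squares
c=load("pics/top0.png")
s=lambda u,v,o=(190,185),k=5:((u+.5)/k+o[0]-.5,(v+.5)/k+o[1]-.5)
pts=[((90,165,12),s(32,50)),((90,-165,12),s(746,33)),((-78,-165,12),s(757,391)),((-78,165,12),s(40,412)),]
def T(p,q):
    x,y,a=p;co,si=np.cos(a),np.sin(a);q=np.array(q)/1000;return np.array([x+co*q[0]-si*q[1],y+si*q[0]+co*q[1],q[2]])
r=least_squares(lambda p:np.concatenate([proj(c,T(p,q))-np.array(m) for q,m in pts]),[.5,-.1,0])
P=r.x
if __name__=="__main__":
    print(P,np.degrees(P[2]),r.fun.round(2))
    t=s(368,190,(275,228),11); g=s(281,215,(275,228),11)
    inv=lambda w:(np.array([[np.cos(P[2]),np.sin(P[2])],[-np.sin(P[2]),np.cos(P[2])]])@(w[:2]-P[:2]))*1000
    for n,m in(("tip",t),("gauge",g)): print(n,m,inv(at_z(c,*m,.035)))
    for n,q in(("wheel",(-54,0,70)),("pivot",(-43.5,105,58)),("knob",(-98.5,105,58)),("tip",(-35,-95,35))):print(n,T(P,q),(proj(c,T(P,q))-[190-.5,185-.5])*5-.5)
    sd=load("pics/side0.png")
    for n,q in(("wheel",(-54,0,70)),("knob",(-98.5,105,58)),("c1",(90,165,12)),("c2",(-78,165,12)),("tip",(-35,-95,35))):print("side",n,(proj(sd,T(P,q))-[275-.5,220-.5])*6-.5)
E
python3 fit.py
```

```text
[ 0.56187381 -0.05806951  0.00494889] 0.2835503067457328 [-0.46 -0.44  0.59 -0.75  0.55  0.62 -0.67  0.54]
tip (308.0, 244.8181818181818) [-33.92932027 -89.61417931]
gauge (300.09090909090907, 247.0909090909091) [-38.53727682 -71.74125998]
wheel [ 0.50787447 -0.05833675  0.07      ] [385.25763697 350.74093125]
pivot [0.51785471 0.04671393 0.058     ] [146.96959682 333.73947867]
knob [0.46285539 0.04644174 0.058     ] [149.42785025 459.71592416]
tip [ 0.52734438 -0.15324156  0.035     ] [604.06020415 303.14196252]
side wheel [433.86091835 264.02762699]
side knob [579.33030194 480.12548003]
side c1 [ 40.58958136 712.57591251]
side c2 [530.95779261 701.50360029]
side tip [370.59036964 182.02749987]
```

```bash
cat > want.py <<'E'
from fit import *
def want(xyz,yaw=P[2],w=True):
    "xyz: TCP world (m); yaw of tool x"
    o=manip.get_obs();q=o["tcp_rot"];R0=Ro.from_quat([q[1],q[2],q[3],q[0]])
    Rt=Ro.from_matrix(np.array([[np.cos(yaw),np.sin(yaw),0],[np.sin(yaw),-np.cos(yaw),0],[0,0,-1]]).T)
    return np.r_[(R0.inv()*Rt).as_rotvec().round(4),(R0.inv().apply(np.array(xyz)-o["eef_pos"])*1000).round(1)]
E
python3 - <<'E'
from want import *
w=T(P,(-54,0,70))
print(want(w+[0,0,.073+.05]))
E
```

```text
[-1.700e-03  5.000e-04  4.050e-01  4.426e+02 -3.935e+02  1.106e+02]
```

```bash
python3 -m jog '[[0,0,0.405,443,-394,60,0],[0,0,0.405,443,-394,60,0],[0,0,0.405,443,-394,60,0],[0,0,0.405,443,-394,60,0],[0,0,0.405,443,-394,60,0],[0,0,0.405,443,-394,60,0],[0,0,0.405,443,-394,60,0],[0,0,0.405,443,-394,60,0],[0,0,0.405,443,-394,60,0],[0,0,0.405,443,-394,110,0],[0,0,0.405,443,-394,110,0],[0,0,0.405,443,-394,110,0]]'
python3 - <<'E'
from want import *
w=T(P,(-54,0,70))
print(manip.get_obs()["force"],want(w+[0,-.012,.073+.012]))
cap("top","pics/top1.png");cap("side","pics/side1.png")
crop("pics/side1.png",275,180,435,340,5,"pics/s1a.png")
crop("pics/top1.png",190,185,350,305,5,"pics/t1a.png")
E
```

```text
time_s: 1.6
eef_pos: [0.5079, -0.0585, 0.1936]
tcp_rot: [-0.0, 1.0, 0.002, -0.001]
force: [0.6, 0.7, 0.5]
finger_gap: 0.0004
[0.61013542 0.71868397 0.46550708] [-9.00e-04  1.40e-03 -7.00e-04 -0.00e+00  1.18e+01  3.86e+01]
```

View pics/s1a.png

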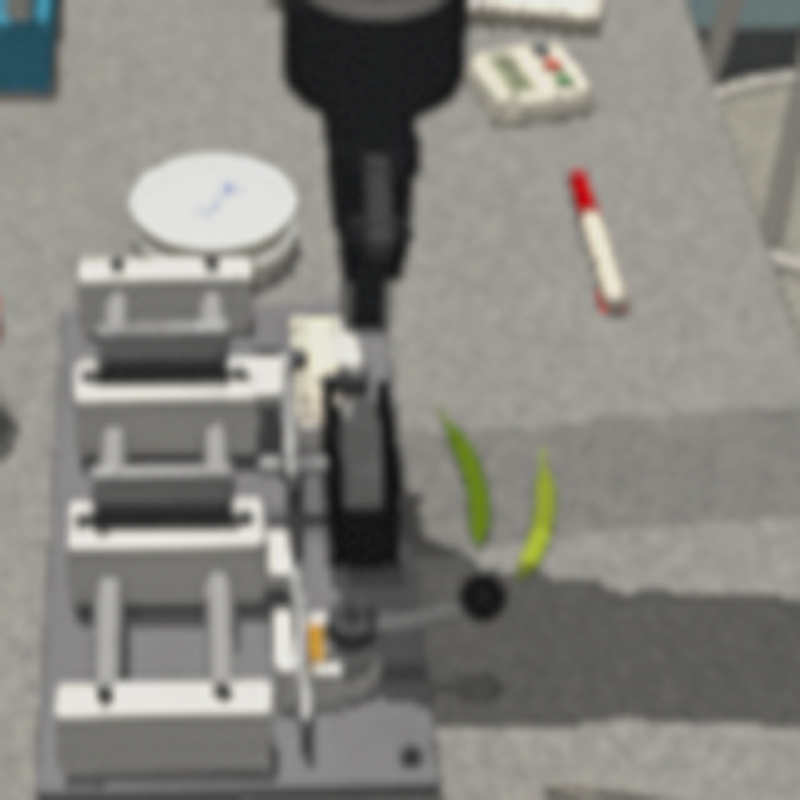

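View pics/t1a.png

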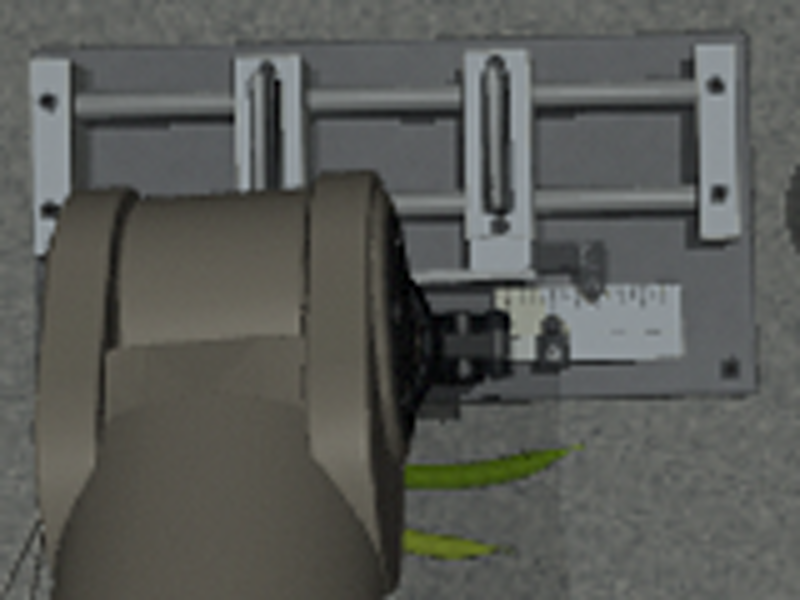

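```bash
python3 -m jog '[[0,0,0,0,11,30,0],[0,0,0,0,11,45,0],[0,0,0,0,11,49,0],[0,0,0,0,11,50,0],[0,0,0,0,11,50,0]]'
```

```text
time_s: 2.33
eef_pos: [0.5091, -0.0701, 0.1454]
tcp_rot: [-0.0, 1.0, 0.001, 0.001]
force: [1.0, -0.5, -0.4]
finger_gap: 0.0001
```

```bash
python3 -m jog '[[0,0,0,0,0,1,0],[0,0,0,0,0,2,0],[0,0,0,0,0,2,0]]'; python3 -m jog '[[0,0,0,0,0,1,0],[0,0,0,0,0,1,0]]'
```

```text
time_s: 2.7
eef_pos: [0.509, -0.07, 0.1434]
tcp_rot: [-0.0, 1.0, 0.001, 0.001]
force: [0.2, 0.4, -0.1]
finger_gap: 0.0003
time_s: 2.95
eef_pos: [0.509, -0.0701, 0.1423]
tcp_rot: [-0.0, 1.0, 0.001, 0.001]
force: [-0.5, -0.1, -0.4]
finger_gap: 0.0001
```

```bash
python3 -m jog '[[0,0,0,0,0,1,0],[0,0,0,0,0,1,0]]'; python3 -m jog '[[0,0,0,0,0,1,0],[0,0,0,0,0,1,0]]'
```

```text
time_s: 3.2
eef_pos: [0.5091, -0.0701, 0.1419]
tcp_rot: [-0.0, 1.0, 0.001, 0.001]
force: [-0.9, 0.0, 4.9]
finger_gap: 0.0002
time_s: 3.45
eef_pos: [0.5092, -0.0704, 0.1417]
tcp_rot: [0.0, 1.0, 0.001, 0.001]
force: [-2.6, -0.7, 7.2]
finger_gap: 0.0
```

```bash
python3 -m jog '[[0,0,0,0,-3,0.8,0],[0,0,0,0,-6,0.8,0],[0,0,0,0,-9,0.8,0],[0,0,0,0,-12,0.8,0],[0,0,0,0,-12,0.8,0]]'
python3 - <<'E'
from h import *
cap("top","pics/top2.png")
crop("pics/top2.png",275,228,345,270,11,"pics/t2b.png")
E
```

```text
time_s: 4.08
eef_pos: [0.5092, -0.0589, 0.1425]
tcp_rot: [0.001, 1.0, 0.001, 0.001]
force: [-4.6, -0.3, 13.1]
finger_gap: -0.0002
```

View pics/t2b.png

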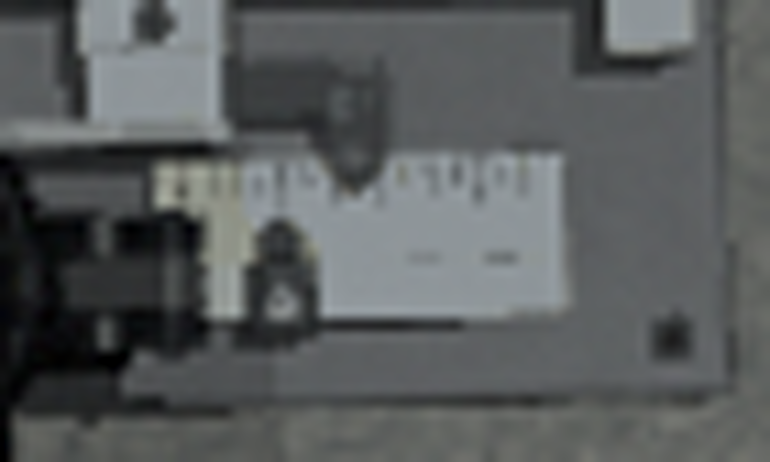

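```bash
python3 -m jog '[[0,0,0,0,-3,0.8,0],[0,0,0,0,-6,0.8,0],[0,0,0,0,-9,0.8,0],[0,0,0,0,-11,0.8,0],[0,0,0,0,-11,0.8,0]]'
```

```text
time_s: 4.75
eef_pos: [0.5091, -0.048, 0.1422]
tcp_rot: [0.001, 1.0, 0.001, 0.001]
force: [-1.6, 0.2, 6.9]
finger_gap: 0.0003
```

```bash
python3 -m jog '[[0,0,0,0,0,-5,0],[0,0,0,0,12,-6,0],[0,0,0,0,23,-6,0],[0,0,0,0,23,-3,0],[0,0,0,0,23,0,0],[0,0,0,0,23,1,0],[0,0,0,0,23,1,0]]'
```

```text
time_s: 5.62
eef_pos: [0.5091, -0.071, 0.1416]
tcp_rot: [0.001, 1.0, 0.001, 0.001]
force: [-2.0, -1.7, 6.3]
finger_gap: 0.0003
```

```bash
python3 -m jog '[[0,0,0,0,-3,0.6,0],[0,0,0,0,-6,0.5,0],[0,0,0,0,-9,0.2,0],[0,0,0,0,-12,0,0],[0,0,0,0,-15,0,0],[0,0,0,0,-18,0.2,0],[0,0,0,0,-21,0.3,0],[0,0,0,0,-23,0.4,0],[0,0,0,0,-23,0.4,0]]'
python3 - <<'E'
from h import *
cap("top","pics/top3.png")
crop("pics/top3.png",275,228,345,270,11,"pics/t3b.png")
E
```

```text
time_s: 6.75
eef_pos: [0.5091, -0.0473, 0.142]
tcp_rot: [0.001, 1.0, 0.002, 0.001]
force: [-2.0, 0.3, 8.5]
finger_gap: 0.0001
```

View pics/t3b.png

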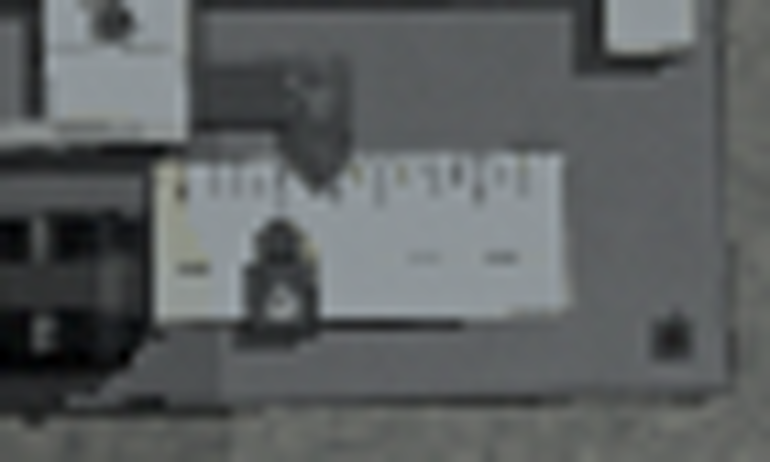

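```bash
python3 -m jog '[[0,0,0,0,0,-5,0],[0,0,0,0,12,-6,0],[0,0,0,0,23,-6,0],[0,0,0,0,23,-3,0],[0,0,0,0,23,0,0],[0,0,0,0,23,1,0],[0,0,0,0,23,1,0]]'
```

```text
time_s: 7.68
eef_pos: [0.5091, -0.0705, 0.1417]
tcp_rot: [0.001, 1.0, 0.002, 0.0]
force: [-2.4, -0.9, 6.5]
finger_gap: 0.0003
```

```bash
python3 -m jog '[[0,0,0,0,-3,0.6,0],[0,0,0,0,-6,0.5,0],[0,0,0,0,-9,0.2,0],[0,0,0,0,-12,0,0],[0,0,0,0,-15,0,0],[0,0,0,0,-18,0.2,0],[0,0,0,0,-21,0.3,0],[0,0,0,0,-23,0.4,0],[0,0,0,0,-23,0.4,0]]';  python3 -m jog '[[0,0,0,0,0,-5,0],[0,0,0,0,12,-6,0],[0,0,0,0,20,-6,0],[0,0,0,0,20,-3,0],[0,0,0,0,20,-3,0]]'
python3 - <<'E'
from h import *
cap("top","pics/top4.png")
crop("pics/top4.png",275,228,345,270,11,"pics/t4b.png")
cap("side","pics/side4.png")
crop("pics/side4.png",315,230,365,270,14,"pics/s4b.png")
E
```

```text
time_s: 8.8
eef_pos: [0.5091, -0.0468, 0.1419]
tcp_rot: [0.001, 1.0, 0.002, 0.0]
force: [-2.8, 0.8, 8.7]
finger_gap: -0.0002
time_s: 9.43
eef_pos: [0.5088, -0.0668, 0.1444]
tcp_rot: [0.001, 1.0, 0.002, -0.0]
force: [0.3, 0.4, 0.1]
finger_gap: 0.0001
```

View pics/t4b.png

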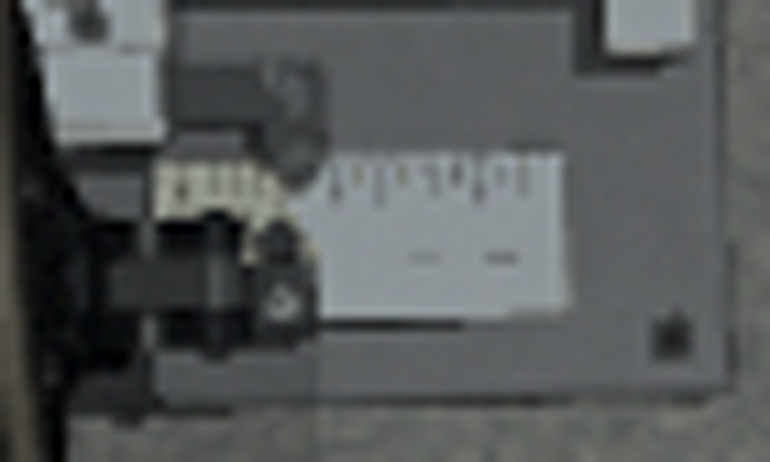

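View pics/s4b.png

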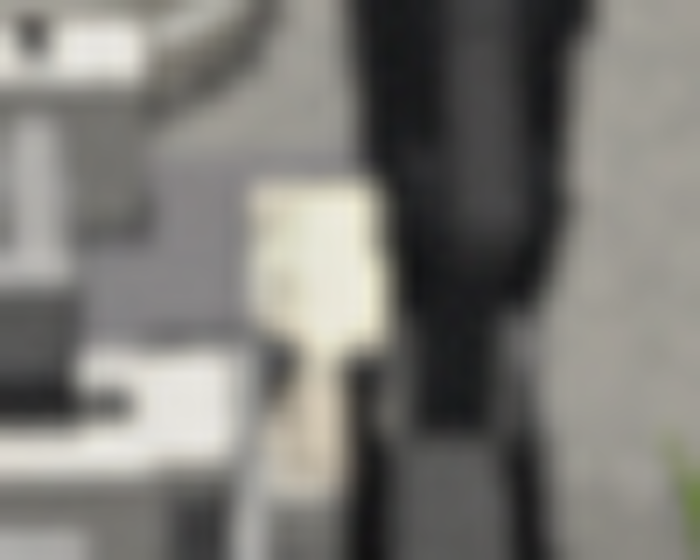

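```bash
python3 -m jog '[[0,0,0,0,2,0,0],[0,0,0,0,2,3,0],[0,0,0,0,2,3.6,0],[0,0,0,0,2,3.6,0]]'
python3 - <<'E'
from fit import *
for q in((-35,-74.6,35),(-35,-71.7,35),(-38,-71.7,35)): print(((proj(c,T(P,q))-[275-.5,228-.5])*11-.5).round(1))
E
```

```text
time_s: 10.02
eef_pos: [0.5094, -0.0687, 0.142]
tcp_rot: [0.002, 1.0, 0.002, 0.0]
force: [-2.1, -0.3, 7.5]
finger_gap: -0.0
[294.6 197.3]
[280.3 197.7]
[280.7 212.4]
```

```bash
python3 -m jog '[[0,0,0,0,-2,0.7,0],[0,0,0,0,-4,0.7,0],[0,0,0,0,-6,0.6,0],[0,0,0,0,-8,0.4,0],[0,0,0,0,-10,0.2,0],[0,0,0,0,-12,0.2,0],[0,0,0,0,-12,0.2,0]]'; python3 -m jog '[[0,0,0,0,0,-5,0],[0,0,0,0,0,-30,0],[0,0,0,0,-60,-40,0],[0,0,0,0,-90,-40,0],[0,0,0,0,-90,-40,0]]'
python3 - <<'E'
from h import *
cap("top","pics/top5.png")
crop("pics/top5.png",275,228,345,270,11,"pics/t5b.png")
cap("side","pics/side5.png")
crop("pics/side5.png",315,230,365,270,14,"pics/s5b.png")
E
```

```text
time_s: 10.9
eef_pos: [0.5093, -0.0571, 0.1426]
tcp_rot: [0.002, 1.0, 0.002, -0.0]
force: [-1.8, 0.0, 6.5]
finger_gap: 0.0001
time_s: 11.52
eef_pos: [0.5089, 0.0363, 0.1826]
tcp_rot: [0.001, 1.0, 0.005, 0.0]
force: [0.3, -0.0, -0.2]
finger_gap: -0.0001
```

View pics/t5b.png

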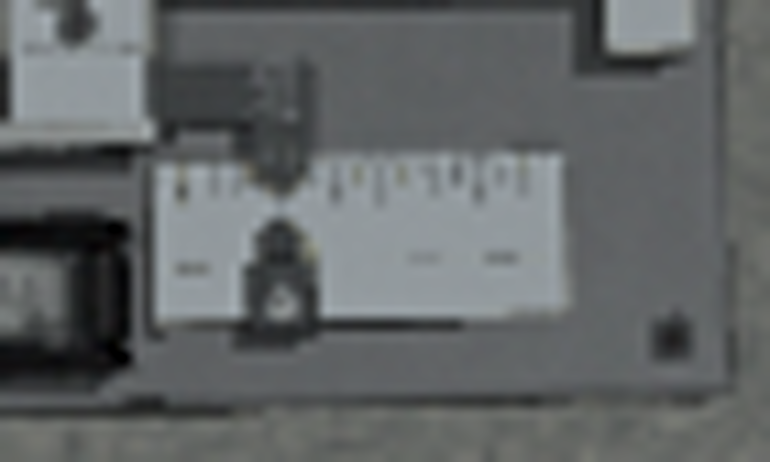

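View pics/s5b.png

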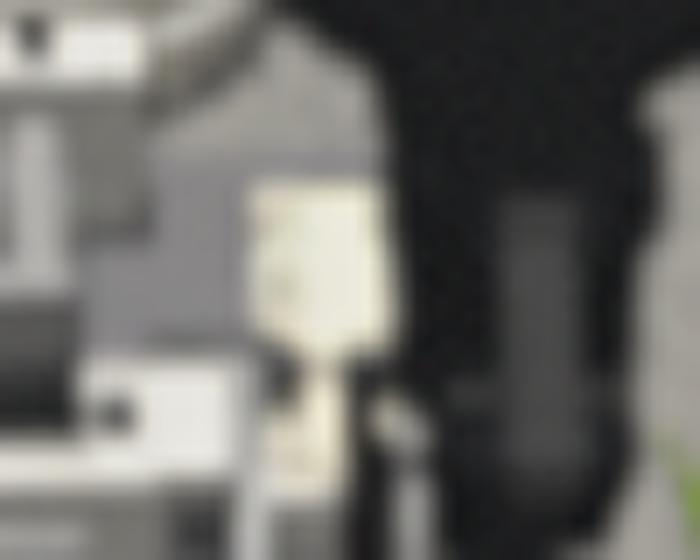

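Run:
```python
from h import *
g=cv2.cvtColor(cv2.imread("pics/top5.png"),cv2.COLOR_BGR2GRAY).astype(float)
print(g[240:262,292:312].astype(int))
```

```text
[[100 100 100 103  62  52  63  67  65  64  62  75  94  95  94  95  93  93
   94  93]
 [ 94  93  94  95  61  51  64  74  66  75  65  80  98 102 101 102  97 102
   98 102]
 [ 94  96  90 100  82  72  71  81  66  80  70 110 132 133 139 138 129 135
  130 137]
 [154 158 132 154 136 112  72  62  62  70  65 127 155 130 151 128 151 130
  151 128]
 [151 155 129 152 132 117  81  71  60  65 109 129 152 126 149 131 151 131
  150 131]
 [145 153 133 151 134 153 138 119  83 104 151 153 154 109 146 152 153 128
  149 153]
 [149 152 152 152 153 153 155 156 133 153 154 152 153 132 149 151 154 133
  149 151]
 [151 152 151 152 152 152 155 150 131 148 153 152 151 152 151 151 152 152
  152 152]
 [152 150 150 151 152 154 149  83  55  95 145 153 152 152 151 152 153 151
  151 151]
 [151 152 150 152 152 156  89  60  61  57 101 149 153 150 151 151 151 152
  151 152]
 [152 151 151 151 152 158  90  60  59  57 103 142 153 152 151 152 151 151
  151 152]
 [149 147 152 151 154 151  87  45  42  42  85 110 149 153 151 151 151 150
  151 152]
 [118 120 148 152 157  81  56  61  63  62  63  86 149 153 150 151 152 151
  152 152]
 [153 153 151 153 157  83  57  60  74  63  61  84 151 153 151 152 152 151
  152 152]
 [152 153 152 152 159  81  54  69 117  89  59  56 149 153 152 153 151 152
  152 152]
 [153 153 153 155 160  84  54  95 107 129  73  56 150 156 153 154 154 154
  153 154]
 [150 149 149 151 153  94  60 109 140 124  72  58 145 150 149 148 149 149
  148 149]
 [ 82  75  74  73  58  37  56  56  66  57  55  38  49  43  43  43  42  41
   40  43]
 [ 94  94  94  98  63  44  43  43  42  40  48  58  95  99  99 101  99  99
  100 100]
 [ 95  95  94  97  67  61  63  60  63  63  97 100  97  97  97  98  97  97
   98  97]
 [ 95  95  96  97  99  98  99 100  99  99  98  97  96  96  97  97  96  97
   97  98]
 [ 95  96  97  97  96  96  96  96  96  95  96  97  96  96  97  97  98  97
   97  98]]
```

Run:
```python
from want import *
print(manip.get_obs()["qpos"].round(2))
k=T(P,(-98.5,105,58))
print(want(k+[0,-.035,-.026+.073]))
```

```text
[ 0.1   0.29 -0.29  1.99  0.11  0.87 -1.82]
[ 4.60e-03  3.00e-04  1.00e-04 -4.60e+01  2.06e+01  7.72e+01]
```

```bash
python3 -m jog '[[0,0,0.1,-30,20,0,0],[0,0,0.2,-46,20,20,0],[0,0,0.2,-46,20,30,0]]';  python3 - <<'E'
from want import *
print(manip.get_obs()["qpos"].round(2))
k=T(P,(-98.5,105,58))
print(want(k+[0,-.035,-.026+.073]))
E
```

```text
time_s: 12.0
eef_pos: [0.4614, 0.0104, 0.1512]
tcp_rot: [0.003, 0.995, -0.098, -0.001]
force: [0.0, 0.3, 1.3]
finger_gap: 0.0002
[ 0.1   0.26 -0.25  2.12  0.1   0.77 -1.98]
[ 6.000e-03  2.000e-03 -2.016e-01  1.300e+00 -1.600e+00  4.620e+01]
```

```bash
python3 -m jog '[[0,0,-0.18,0,0,0,0],[0,0,-0.36,0,0,0,0],[0,0,-0.54,0,0,0,0],[0,0,-0.72,0,0,0,0],[0,0,-0.9,0,0,0,0],[0,0,-1.08,0,0,0,0],[0,0,-1.26,0,0,0,0],[0,0,-1.44,0,0,0,0],[0,0,-1.62,0,0,0,0],[0,0,-1.77,0,0,0,0],[0,0,-1.77,0,0,0,0]]';  python3 - <<'E'
from want import *
print(manip.get_obs()["qpos"].round(2))
k=T(P,(-98.5,105,58))
print(want(k+[0,-.032,-.026+.073],P[2]+np.pi/2))
E
```

```text
time_s: 13.38
eef_pos: [0.4624, 0.0098, 0.1513]
tcp_rot: [0.001, 0.707, 0.707, -0.002]
force: [0.1, -0.5, -0.9]
finger_gap: -0.0001
[ 0.38  0.29 -0.57  2.11  0.23  0.79 -0.33]
[-1.80e-03  5.10e-03 -4.20e-03  4.80e+00  5.00e-01  4.62e+01]
```

Lower beside the knob, then look.

```bash
python3 -m jog '[[0,0,0,2,0.5,20,0],[0,0,0,4,0.5,40,0],[0,0,0,5,0.5,46,0],[0,0,0,5,0.5,46,0]]';  python3 - <<'E'
from want import *
cap("side","pics/side6.png")
crop("pics/side6.png",275,180,435,340,5,"pics/s6a.png")
cap("top","pics/top6.png")
crop("pics/top6.png",190,185,350,305,5,"pics/t6a.png")
E
```

```text
time_s: 13.88
eef_pos: [0.463, 0.0146, 0.1051]
tcp_rot: [0.001, 0.707, 0.707, -0.002]
force: [-0.3, -0.8, 0.2]
finger_gap: -0.0002
```

View pics/s6a.png

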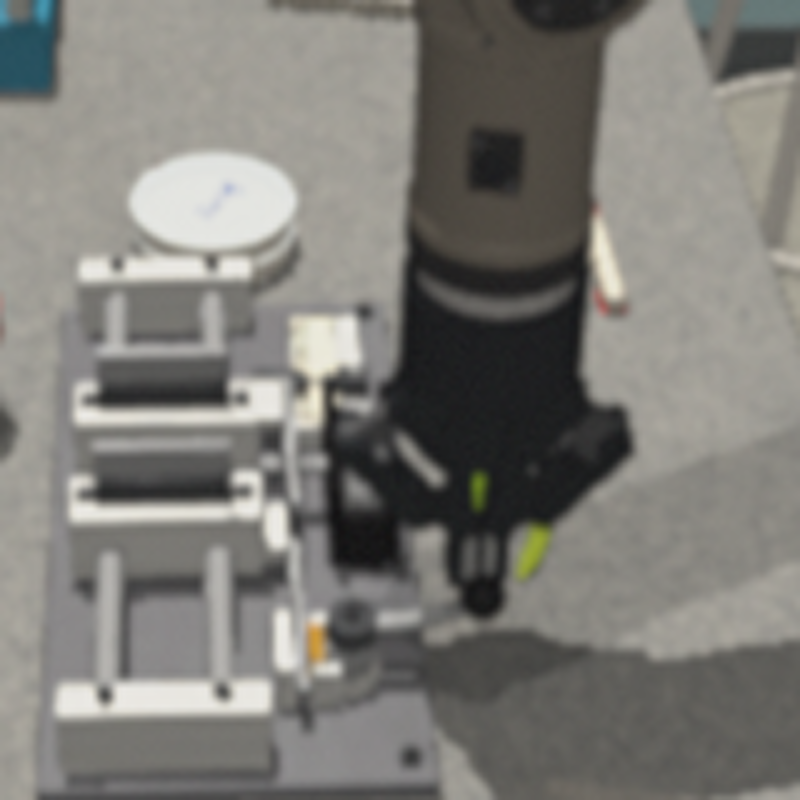

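View pics/t6a.png

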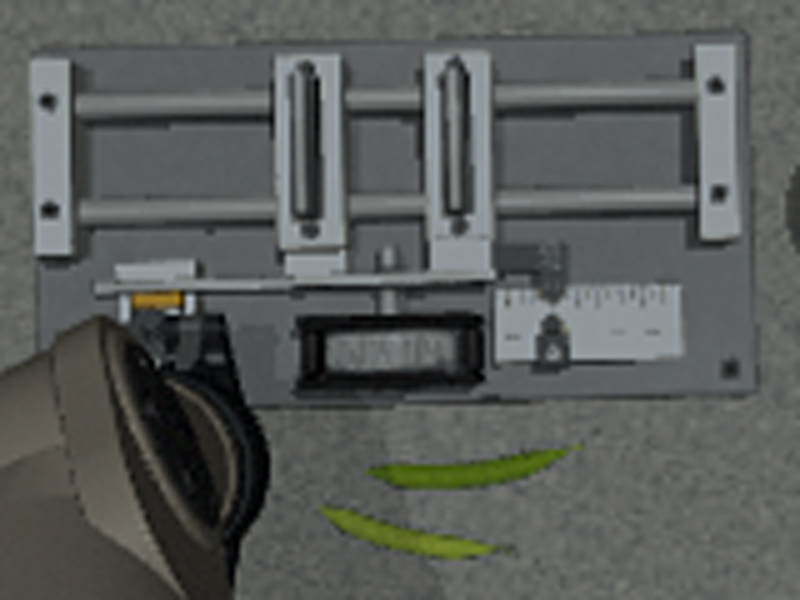

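Run:
```python
from fit import *
sd=load("pics/side0.png")
for z in (40,50,58,65,75,85):print(z,((proj(sd,T(P,(-43.5,105,z)))-[275-.5,220-.5])*6-.5).round(),((proj(c,T(P,(-43.5,105,z)))-[190-.5,185-.5])*5-.5).round())
crop("pics/side0.png",325,280,385,330,13,"pics/s0h.png")
s6=load("pics/side6.png")
# points along tool y +-55 at z values in side6 crop
for z in (.06,.07,.08,.09,.1):print(z,[((proj(s6,[.463+dx,.0146,z])-[275-.5,180-.5])*5-.5).round() for dx in(-.055,.055)])
```

```text
40 [421. 520.] [155. 334.]
50 [422. 500.] [151. 334.]
58 [423. 483.] [147. 334.]
65 [423. 469.] [144. 333.]
75 [424. 448.] [139. 333.]
85 [424. 427.] [134. 333.]
0.06 [array([603., 543.]), array([348., 547.])]
0.07 [array([605., 525.]), array([348., 530.])]
0.08 [array([607., 508.]), array([349., 512.])]
0.09 [array([609., 490.]), array([349., 495.])]
0.1 [array([611., 472.]), array([350., 477.])]
```

View pics/s0h.png

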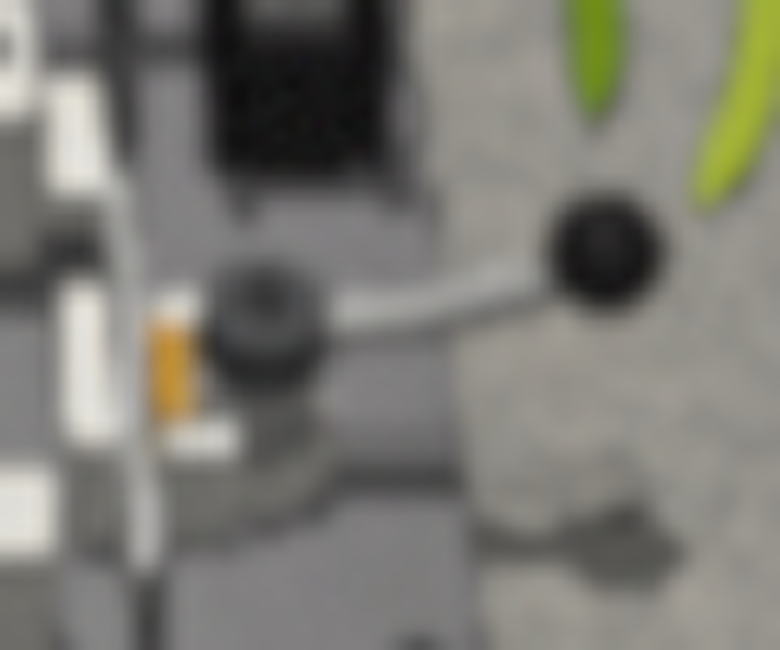

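```bash
python3 -m jog '[[0,0,0,4,0,0,0],[0,0,0,8,0,0,0],[0,0,0,10,0,0,0],[0,0,0,10,0,0,0]]';  cat > arc.py <<'E'
from want import *
import sys
th0=float(sys.argv[1]); d=float(sys.argv[2])
piv=T(P,(-43.5,105,58))
for th in map(float,sys.argv[3:]):
    # at angle th: lever dir in rig frame
    l=np.array([-np.cos(th),np.sin(th)]);t=np.array([np.sin(th),np.cos(th)])
    f=np.array([-43.5,105])+55*l-d*t
    w=T(P,(f[0],f[1],32));w[2]+=.073
    print(th,want(w,P[2]+np.pi/2-th).round(3).tolist())
E
python3 arc.py 0 21.5 .15 .3 .45 .6 .75
```

```text
time_s: 14.48
eef_pos: [0.4635, 0.0249, 0.1058]
tcp_rot: [0.002, 0.707, 0.707, -0.002]
force: [-0.7, 0.3, 0.5]
finger_gap: -0.0
0.15 [-0.0, 0.005, 0.146, 8.5, -3.1, 0.8]
0.3 [0.0, 0.005, 0.296, 17.3, -4.5, 0.7]
0.45 [0.001, 0.005, 0.446, 26.1, -4.5, 0.7]
0.6 [0.001, 0.005, 0.596, 34.9, -3.2, 0.6]
0.75 [0.001, 0.005, 0.746, 43.3, -0.6, 0.6]
```

```bash
python3 -m jog '[[0,0,0.07,4,-1.7,0,0],[0,0,0.146,8.5,-3.1,0,0],[0,0,0.22,13,-4,0,0],[0,0,0.296,17.3,-4.5,0,0],[0,0,0.37,21.7,-4.6,0,0],[0,0,0.446,26.1,-4.5,0,0],[0,0,0.446,26.1,-4.5,0,0]]'
python3 - <<'E'
from h import *
cap("side","pics/side7.png")
crop("pics/side7.png",275,180,435,340,5,"pics/s7a.png")
E
python3 arc.py 0 21.5 .5 .6 .7 .8 .9 1.0 1.1 1.2 1.3 1.4
```

```text
time_s: 15.35
eef_pos: [0.4589, 0.0511, 0.1057]
tcp_rot: [0.002, 0.845, 0.534, -0.002]
force: [-0.1, 0.2, 0.6]
finger_gap: -0.0002
0.5 [0.002, 0.005, 0.051, 2.8, -1.0, 0.7]
0.6 [0.002, 0.005, 0.151, 8.5, -2.6, 0.6]
0.7 [0.002, 0.005, 0.251, 14.3, -3.6, 0.6]
0.8 [0.003, 0.004, 0.351, 20.2, -4.0, 0.6]
0.9 [0.003, 0.004, 0.451, 26.1, -3.8, 0.5]
1.0 [0.003, 0.004, 0.551, 32.0, -3.1, 0.5]
1.1 [0.003, 0.004, 0.651, 37.7, -1.7, 0.5]
1.2 [0.004, 0.004, 0.751, 43.3, 0.2, 0.5]
1.3 [0.004, 0.004, 0.851, 48.7, 2.6, 0.4]
1.4 [0.004, 0.004, 0.951, 53.8, 5.6, 0.4]
```

View pics/s7a.png

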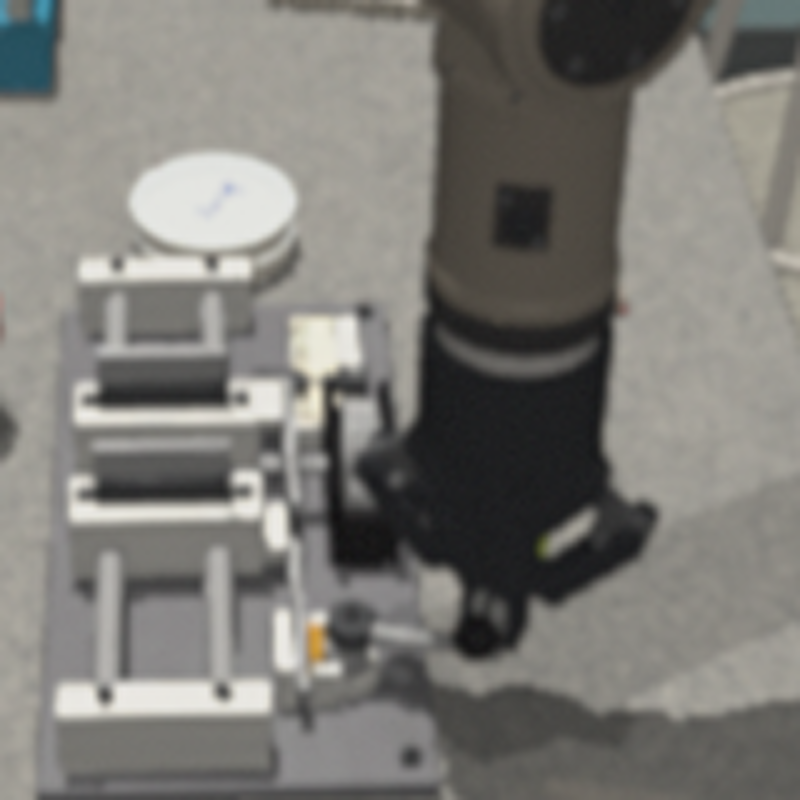

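```bash
python3 -m jog '[[0,0,0.1,5.6,-1.8,0,0],[0,0,0.18,10,-3,0,0],[0,0,0.25,14.3,-3.6,0,0],[0,0,0.35,20.2,-4,0,0],[0,0,0.45,26.1,-3.8,0,0],[0,0,0.45,26.1,-3.8,0,0]]'; python3 arc.py 0 21.5  1.0 1.1 1.2 1.3 1.4 1.45
```

```text
time_s: 16.15
eef_pos: [0.4668, 0.0763, 0.1055]
tcp_rot: [0.002, 0.943, 0.333, -0.001]
force: [0.1, 0.2, 0.5]
finger_gap: 0.0001
1.0 [0.004, 0.003, 0.104, 5.4, -1.8, 0.5]
1.1 [0.004, 0.003, 0.204, 11.2, -3.1, 0.5]
1.2 [0.004, 0.003, 0.304, 17.0, -3.8, 0.4]
1.3 [0.004, 0.003, 0.404, 22.9, -3.9, 0.4]
1.4 [0.005, 0.002, 0.504, 28.8, -3.4, 0.4]
1.45 [0.005, 0.002, 0.554, 31.7, -3.0, 0.4]
```

```bash
python3 -m jog '[[0,0,0.05,2.7,-1,0,0],[0,0,0.104,5.4,-1.8,0,0],[0,0,0.15,8.3,-2.5,0,0],[0,0,0.2,11.2,-3.1,0,0],[0,0,0.2,11.2,-3.1,0,0]]';  python3 -m jog '[[0,0,0.05,2.8,-1,0,0],[0,0,0.1,5.6,-1.6,0,0],[0,0,0.1,5.6,-1.6,0,0]]'; python3 arc.py 0 21.5 1.2 1.3 1.4 1.45;  python3 - <<'E'
from h import *
print(manip.get_obs()["force"])
cap("side","pics/side8.png")
crop("pics/side8.png",275,180,435,340,5,"pics/s8a.png")
E
```

```text
time_s: 16.77
eef_pos: [0.4734, 0.0855, 0.1054]
tcp_rot: [0.002, 0.971, 0.238, -0.001]
force: [0.2, 0.5, 1.3]
finger_gap: -0.0002
time_s: 17.15
eef_pos: [0.4775, 0.0893, 0.1053]
tcp_rot: [0.003, 0.982, 0.191, -0.001]
force: [-0.8, 0.3, 0.3]
finger_gap: 0.0
1.2 [0.005, 0.003, 0.008, 0.5, -0.6, 0.2]
1.3 [0.005, 0.003, 0.108, 6.1, -2.4, 0.2]
1.4 [0.005, 0.002, 0.208, 11.9, -3.7, 0.2]
1.45 [0.005, 0.002, 0.258, 14.8, -4.1, 0.2]
[-0.84203292  0.26820187  0.34277997]
```

View pics/s8a.png

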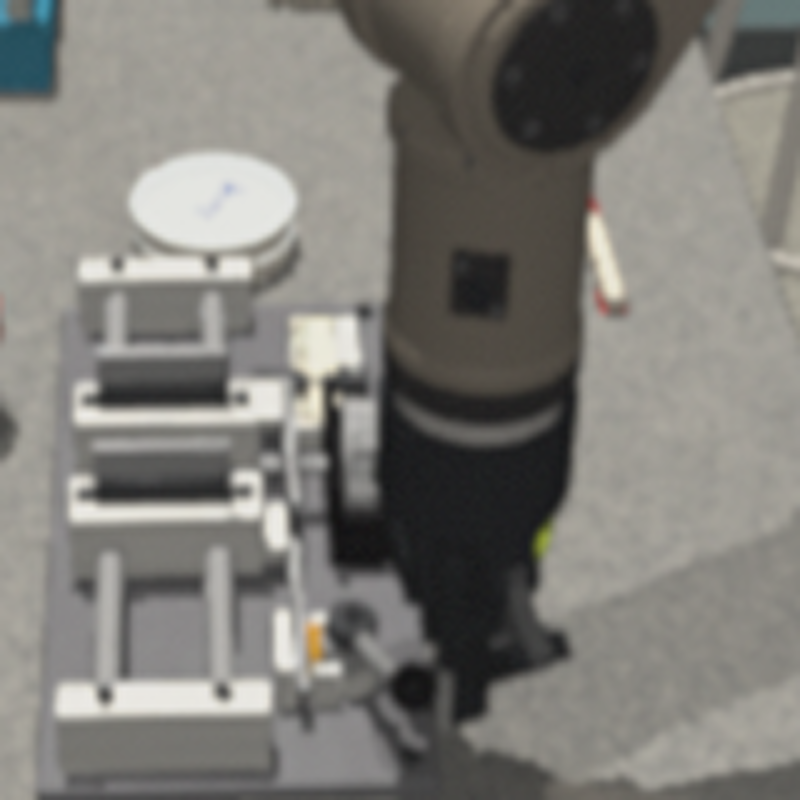

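```bash
cat > lev.py <<'E'
from fit import *
import sys
sd=load("pics/side8.png")
for th in (.8,.9,1.,1.1,1.2,1.3,1.4):
    print(th,((proj(sd,T(P,(-43.5-55*np.cos(th),105+55*np.sin(th),58)))-[275-.5,180-.5])*5-.5).round(),((proj(c,T(P,(-43.5-55*np.cos(th),105+55*np.sin(th),58)))-[190-.5,185-.5])*5-.5).round())
E
python3 lev.py
```

```text
0.8 [452. 669.] [ 58. 424.]
0.9 [443. 676.] [ 49. 415.]
1.0 [432. 682.] [ 42. 405.]
1.1 [421. 687.] [ 35. 394.]
1.2 [409. 691.] [ 30. 383.]
1.3 [397. 695.] [ 26. 371.]
1.4 [384. 697.] [ 23. 359.]
```

```bash
python3 -m jog '[[0,0,0.05,3,-1.2,0,0],[0,0,0.1,6.1,-2.4,0,0],[0,0,0.1,6.1,-2.4,0,0]]';  python3 -m jog '[[0,0,0.04,2.3,-0.8,0,0],[0,0,0.08,4.6,-1.2,0,0],[0,0,0.08,4.6,-1.2,0,0]]'; python3 arc.py 0 21.5 1.4 1.45 1.5
```

```text
time_s: 17.58
eef_pos: [0.4822, 0.0936, 0.1052]
tcp_rot: [0.003, 0.99, 0.142, -0.001]
force: [0.0, -0.5, -0.3]
finger_gap: 0.0002
time_s: 17.95
eef_pos: [0.4865, 0.0963, 0.1052]
tcp_rot: [0.003, 0.995, 0.102, -0.001]
force: [-0.7, -0.5, 0.6]
finger_gap: 0.0002
1.4 [0.005, 0.002, 0.03, 0.7, -0.7, 0.2]
1.45 [0.005, 0.001, 0.08, 3.5, -1.6, 0.2]
1.5 [0.005, 0.001, 0.13, 6.4, -2.4, 0.1]
```

```bash
python3 -m jog '[[0,0,0.03,1,-0.6,0,0],[0,0,0.05,2.2,-1,0,0],[0,0,0.05,2.2,-1,0,0]]'
python3 - <<'E'
from h import *
cap("side","pics/side9.png")
crop("pics/side9.png",275,180,435,340,5,"pics/s9a.png")
E
```

```text
time_s: 18.32
eef_pos: [0.4882, 0.0976, 0.1051]
tcp_rot: [0.003, 0.997, 0.078, -0.001]
force: [-1.4, -0.4, 2.0]
finger_gap: -0.0001
```

View pics/s9a.png

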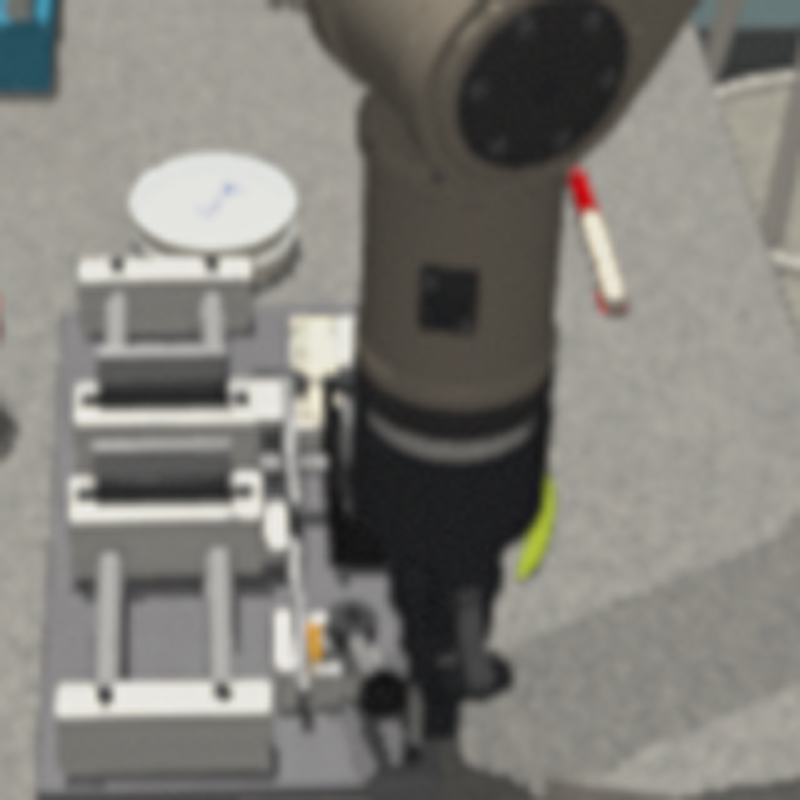

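```bash
python3 -m jog '[[0,0,0,1.5,0,0,0],[0,0,0,1.5,0,0,0]]';python3 -m jog '[[0,0,0,1.5,0,0,0],[0,0,0,1.5,0,0,0]]'
```

```text
time_s: 18.62
eef_pos: [0.4886, 0.0977, 0.1049]
tcp_rot: [0.003, 0.997, 0.078, -0.002]
force: [-5.4, -0.9, 2.6]
finger_gap: -0.0004
time_s: 18.88
eef_pos: [0.4888, 0.0977, 0.1046]
tcp_rot: [0.003, 0.997, 0.078, -0.004]
force: [-6.3, 0.0, 3.0]
finger_gap: -0.0001
```

Stop felt (little motion, about 6 N). Back off along tool −x, then up and away.

```bash
python3 -m jog '[[0,0,0,-3,0,0,0],[0,0,0,-15,0,0,0],[0,0,0,-25,0,-10,0],[0,0,0,-25,0,-70,0],[0,0,0,-25,0,-130,0],[0,0,0,-25,60,-150,0],[0,0,0,-25,120,-150,0],[0,0,0,-25,180,-150,0],[0,0,0,-25,240,-150,0],[0,0,0,-25,300,-150,0],[0,0,0,-25,340,-150,0],[0,0,0,-25,340,-150,0]]'
python3 - <<'E'
from h import *
cap("side","pics/side10.png")
crop("pics/side10.png",275,180,435,340,5,"pics/s10a.png")
c=cap("top","pics/top10.png")
crop("pics/top10.png",190,185,350,305,5,"pics/t10a.png")
g=cv2.cvtColor(c["frame"],cv2.COLOR_RGB2GRAY)
print(g[241:252,292:312])
E
```

```text
time_s: 20.38
eef_pos: [0.5169, -0.2451, 0.2574]
tcp_rot: [0.004, 0.997, 0.074, -0.003]
force: [-0.6, 0.4, 0.2]
finger_gap: 0.0005
[[ 93  91  91  96  60  54  61  73  67  70  62  78  98  99 100 102  98 100
   98 100]
 [ 92  95  90  98  80  70  70  73  72  89  71 109 131 132 136 136 130 134
  130 136]
 [152 156 131 154 134 110  71  67  63  68  66 127 153 131 150 127 151 130
  150 126]
 [149 153 129 150 130 116  81  70  61  66 100 121 152 127 149 130 149 127
  149 131]
 [144 152 131 149 132 151 137 119  86  95 105 103 145 102 147 154 152 127
  147 152]
 [148 151 151 150 151 151 153 158 131 109 106 103 104  81 142 149 148 131
  148 151]
 [152 150 151 150 150 151 154 151  96  98 105 104 105 101 102 102 101 144
  148 151]
 [149 151 149 150 151 153 150  83  31  47  96 105 106 104 104 104 104 103
  100 144]
 [150 149 150 150 151 156  81  31  31  30  52  97 105 106 105 103 104 105
  104 102]
 [151 150 150 151 153 153  78  31  34  31  52  73 101 104 104 104 106 105
  103 104]
 [147 146 150 152 150 110  70  31  22  26  44  55 101 105 102 104 103  99
   98  99]]
```

View pics/s10a.png

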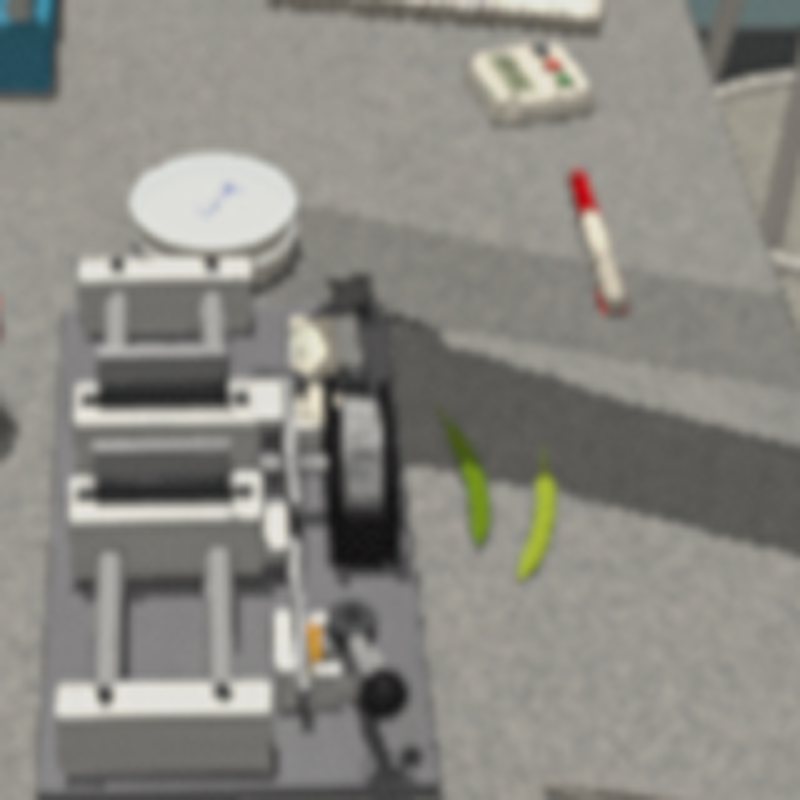

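View pics/t10a.png

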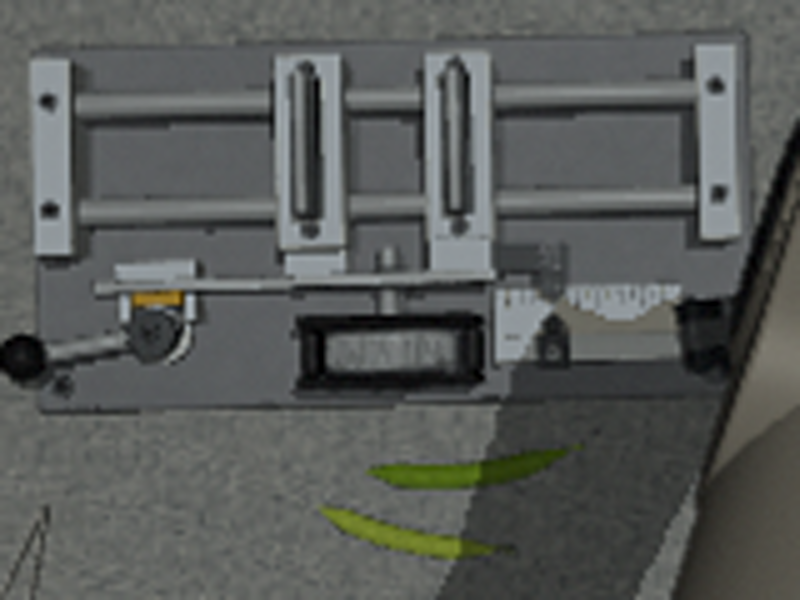

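View pics/top10.png

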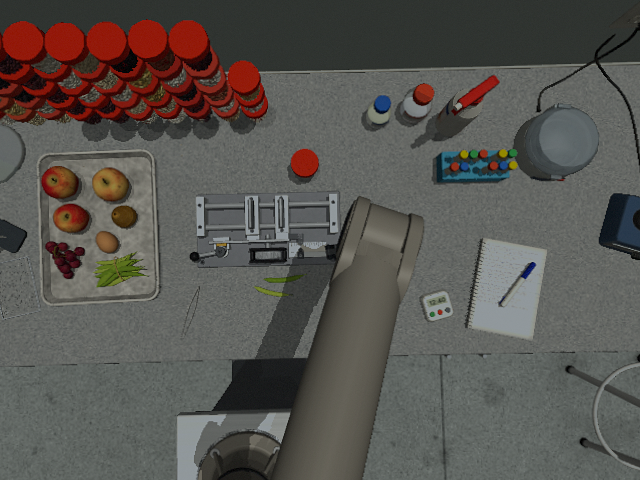

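Run:
```python
from cell import manip
o=manip.get_obs();print(abs(o["joint_velocities"]).max(),o["force"])
print(manip.job_done())
```

```text
0.02526011425033647 [-0.6873915   0.40936097 -0.09600471]
the job is handed in; nothing more can be done
None
```

The supports are set to the index rider and the clamp lever is locked at its stop. I handed the job in at about 20.5 s; it reports no verdict.

- **Setting:** I rolled the wheel left about 82 mm at the rim in four strokes with the closed fingertips. The press was mostly 6–9 N. One reading was 13 N, above the advised 10 N but far below the 60 N limit. With the arm clear, the top image showed pointer tip and rider point both at column 300 ± 0.2 px, about 0.5 mm apart at most. It stood there with the lever open for about 3 s before I touched the lever.
- **Locking:** I pushed the knob round the arc with the side of the fingertips until it stopped, at about 6 N. In the last top and side images the knob is where 1.40 rad should put it. The pointer is still at column 300 opposite the rider, which is partly in the arm's shadow.
- **Surroundings:** The last images show the pods, forceps, timer, cup, petri dishes and marker where they were; the arm hid the petri dishes and marker from above, so those two I saw only from the side. The arm stood clear of everything and the force reading was under 1 N. No check failed.

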